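# Dial the bench charger back and rack the radio battery

## Task

On the grey bench charger, first turn the black selector knob clockwise (seen from above) exactly three clicks from where it stands, then press the red ejector lever down so that the yellow battery pack rises out of its pocket. Take the pack out and stand it upright in the free, green-marked place of the rack, its broad faces to the metal dividers; they leave no room for fingers, so set the pack down on the desk on the way and take it again by its narrow ends. Leave the knob at its third click and everything else on the desk where it is.

Things in the scene. Friction and masses are not known exactly. Their poses are not given: they have to be found in the camera images.
- charger: Fixed grey bench charger, 160 (x) x 250 (y) x 90 mm tall; origin: centre of its underside, z up. On its flat top: the selector at x 0, y -65 mm, the pocket with the pack at x 0, y +60. Black cheeks (x 31 to 41 mm either end of the pocket, 30 mm wide) stand 34 mm above the top: take the risen pack by its broad faces, jaws closing along y. The lever juts from its +y side.
- charger_pocket (a point): Centre of the pocket's mouth, level with the charger's top. The pocket is 60 (x) x 34 (y) mm, upright walls; x and y as the charger's.
- selector_grip (a point): On the selector's vertical axis, 30 mm above the charger's top: the height to grip. The knob is a black upright bar 64 mm long, 15 thick, from 8 to 44 mm above the charger's top, on a grey skirt disc 68 mm across, 8 mm high. This point's x axis runs along the bar to its pointer end (white line), z up; it turns with the knob.
- selector_pointer (a point): On the bar's top at its pointer end, 30 mm from the axis; turns with the knob.
- selector (a joint): Selector angle, rad, grows clockwise seen from above, 0 to 2.513 (end stops). Seven clicks 24 degrees (0.4189 rad) apart, the first at 0, the last at 2.513, each with a white dot on the dial. A detent (0.1 N m) pulls the released knob into the nearest click. It starts in one of the first three (it snaps in as the run begins); three clicks on is 1.257 rad more.
- eject_lever (a joint): Ejector lever angle, rad: 0 = up (start, points 0.3 rad above level), 0.6 = fully down (0.3 rad below level). It is pressed down with about 6 N at the pad, and stays nearly where it is left (it may sink back a little). The pack rises 70 mm per rad, 42 mm at full press.
- eject_pad (a point): Centre of the upper face of the red press pad (30 x 34 mm), 80 mm along the lever from its hinge. Fully pressed, it has come straight down by 47 mm (from about 99 to about 52 mm above the desk).
- eject_hinge (a point): Centre of the lever's level hinge, on the charger's +y side, 70 mm above the desk, axis along the charger's x.
- pack: Loose yellow radio battery pack with a black band, 0.22 kg, an upright box 56 (x, long) x 30 (y, thick) x 84 mm (z, tall); origin at the centre of its underside. It starts seated in the charger's pocket with its top flush with the charger's top, long side along the charger's x; fully ejected it stands 42 mm proud.
- pack_center (a point): Centre of the pack, 42 mm above its underside.
- rack: Fixed rack: dark wooden base 120 (x) x 128 (y) x 8 mm; origin: centre of its underside. Three aluminium dividers (34 mm long in x, 8 thick, 84 tall) stand on it at y -50, 0 and +50 mm: two places 42 mm wide, y -25 (grey spare pack) and y +25 (free). A pack stands there long side along x, its ends jutting 11 mm past the dividers.
- rack_place (a point): Centre of the free place, marked by a green patch, on the base plate's upper face (8 mm above the desk); axes as the rack's.
- spare_pack: Grey pack with a blue band, same size as the yellow one, loose, in the rack's other place; leave it. Origin at the centre of its underside.
- spray_can: Blue and yellow spray can, 54 mm diameter, 170 mm tall, loose; leave it. Origin at the centre of its underside.
- desk_mic: Grey desk microphone on a foot 85 x 65 mm, about 150 mm tall, loose; leave it. Origin at the centre of its underside.
- screwdriver: Screwdriver 180 mm long lying on the desk near the robot, loose; leave it. Origin about mid-length, x along the shaft.
Not all that is in view belongs to the job. Leave any orange look-alike of the rack alone.

How it is judged:
By the outcome, as a careful person would: the job done as asked, in the order asked, and still so for the second after the job is handed in, with the robot touching nothing.
It also fails if it takes over 72 s, if anything falls off the work surface, if the arm or the gripper's body presses on something with over 40 N, if the wrist force passes 120 N, or if a joint passes its speed limit or range.

## Robot

A 6-joint arm with a two-finger parallel gripper is mounted at the origin on the work surface. World frame = base frame: x ahead of the robot, y to its left, z up, the work surface at z = 0. Lengths are in mm, angles in rad, forces in N, time in s.
With the tool pointing down it reaches from about 350 to 975 mm from the base axis. Payload 7.1 kg.
Tool frame: the origin (TCP) lies at the very end of the fingers, on their centre line; the grasp point (between the pads) lies ctrl.hold_point_z behind it (ctrl.hold_point_z is the distance from the TCP to the grasp point, in mm); z points along the fingers, y is the line along which they close (so a half turn about z gives the same grasp; the last joint's range is limited). The gripper opens to 88 mm and grips with 3 to 60 N. Pads are 20 mm wide; open, the fingers measure 115 mm over their backs; the gripper's body (75 mm by 178 mm) begins 61 mm behind the grasp point.
Start: joints at [-1.286, 0.423, 1.63, -0, 1.089, -0.019], TCP at [186.986, -596.357, 222.675] pointing down, gripper open.
Joint ranges: [-3, 3], [-0.9, 2.11], [0.09, 2.58], [-1.31, 4.45], [0.11, 2.69], [-2.54, 2.54]. Speed limits (rad/s): [2.39, 2.39, 3.01, 3.14, 3.14, 3.14].

## Interface

Orientations are given as a rotation vector (axis times angle).
In Python, from workcell import ctrl gives the robot as it stands. The module is installed in compiled form; this text tells all that it offers.
- The arm moves only by the shell command python3 -m creep 'ROWS'. ROWS is JSON, a list of rows, each an object with "translation": the shift along the tool's x, y, z in mm, a list of three; "angular": the turn, a rotation vector about the tool's x, y, z in rad, a list of three; "jaw": the opening, from 0 (shut) to 1 (fully open). A call has exactly 8 rows; each row is the pose to reach, as a shift and turn from the pose commanded when the call began, along the tool's axes at that moment; what a row does not reach only later rows make up. A row lasts 1/8 s, in which the tool goes at most 62.5 mm and 10.7 degrees, less where a joint would pass 70% of its speed; a pose out of reach is approached as far as the arm can. A call with a gripper value outside its range is refused whole. The fingers move at their own pace and stop on an object; the grip force is fixed at half the most. Time passes only in rows, so rows that repeat a pose let the fingers close, or fill a call up. It gives the time, the measured TCP pose, the force, the opening and the grip force at its end, in the units of the state.
- ctrl.get_obs(): the state, without advancing time (a new reading comes with each control period).
- ctrl.get_image(name): name is "scene" or "side" or "wrist"; returns the picture (400x640x3 uint8, red, green, blue); there is no depth.
- ctrl.camera_info(name): a dict with "camera_matrix" (3x3 intrinsics, pixels), "world_from_camera" (4x4, takes a point from camera to world coordinates). Camera axes: x right, y up, looking along -z (the intrinsics and any distortion apply to the point x, -y, -z); pixel columns grow to the right and rows downward; lengths in mm; the calibration is good to about 2 mm. The wrist camera is an equidistant fisheye: a pixel r from the principal point sees the ray r / f radians off the axis. A picture is of the moment at which its call begins: read the wrist's pose just before it. camera_info takes no time and is no camera call; for the wrist camera it gives the pose at the moment of the call.
- ctrl.close_job(): hands the job in; it is judged then, once.
Trained networks look in the newest picture that a camera, given by its name, has taken for a name from the list of things; names that differ only in an ending like _2 or _b are one class to them, and where a whole thing is asked for, a point or a joint stands for the part that bears it (a point fixed in the world has none). Each returns a list of dicts, best first, with "score" (0 to 1); they miss things now and then, are a little off and sometimes report something else, mostly with a low value. They report only what shows in the picture. A call takes as long as a camera call. They do not tell look-alikes from the thing itself.
- ctrl.look_for(camera, label): "rect" ([left, top, right, bottom] in pixels, round what is visible of it).
The state is a dict: "t": time; "qpos": joint angles; "qvel": joint speeds; "joint_torque": joint torques, N m; "ee_pos": TCP position; "orientation": TCP orientation; "ft_force": force on the tool from outside, world axes, zero at the start; "moment": the same for the moment, N m; "width": finger opening in mm; "grasp_force": force on a finger pad.
Only numpy, scipy, OpenCV 4.12 (cv2) and the standard library are available. Lean on these libraries where they do the work, as an engineer would, in place of code of your own. Each camera call takes 0.05 s, during which the arm holds its last target. There are 200 camera calls.

## Working session

There is one attempt and no reset: what is moved stays moved. The work goes in short steps, Python scripts to look and compute and a shell command to move; the robot and the scene stay as the last step left them, time stands still between calls to the robot, and variables do not carry over. Pictures are saved under pics/ and viewed, at most 10 in all, crops included, and the job is handed in when it is done.

```bash
mkdir -p pics; cat > h.py <<'E'
import numpy as np, cv2
from workcell import ctrl
def snap(n,f=None):
    im=ctrl.get_image(n)
    if f: cv2.imwrite('pics/'+f,im[:,:,::-1])
    return im
E
python3 - <<'E'
from h import *
np.set_printoptions(precision=2,suppress=True)
print(ctrl.get_obs(), ctrl.hold_point_z)
a=[]
for n in ("scene","side"):
    a.append(snap(n)); i=ctrl.camera_info(n); print(n,i)
    for l in ("charger","pack","selector","eject_lever","rack","spare_pack","spray_can","desk_mic","screwdriver"):
        print(l,[(np.round(d['rect']),round(d['score'],2)) for d in ctrl.look_for(n,l)[:3]])
    cv2.imwrite(f'pics/{n}.png',a[-1][:,:,::-1])
E
```

```text
{'t': 0.0, 'qpos': array([-1.29,  0.42,  1.63, -0.  ,  1.09, -0.02]), 'qvel': array([-0.,  0., -0.,  0.,  0.,  0.]), 'joint_torque': array([ -0.  , -54.46, -27.37,   0.06,   0.02,  -0.  ]), 'ee_pos': array([ 186.82, -595.84,  221.92]), 'orientation': array([-3.1 , -0.48,  0.  ]), 'ft_force': array([0.19, 0.78, 0.41]), 'moment': array([-0.  ,  0.07,  0.01]), 'grasp_force': 0.0, 'width': 87.868813161454} 18.700000000000003
scene {'camera_matrix': array([[444.86,   0.  , 320.74],
       [  0.  , 444.86, 205.45],
       [  0.  ,   0.  ,   1.  ]]), 'world_from_camera': array([[   0.18,   -0.78,    0.6 , 1135.86],
       [   0.98,    0.13,   -0.12, -117.23],
       [   0.02,    0.61,    0.79,  881.01],
       [   0.  ,    0.  ,    0.  ,    1.  ]])}
charger [(array([302., 165., 451., 256.]), 0.68)]
pack [(array([380., 180., 393., 203.]), 0.73), (array([272., 263., 326., 333.]), 0.27), (array([319., 183., 349., 211.]), 0.2)]
selector [(array([322., 182., 351., 213.]), 0.85), (array([275., 268., 325., 334.]), 0.39)]
eject_lever [(array([417., 170., 458., 196.]), 0.71)]
rack [(array([167., 215
[... 588 characters left out ...]
   [ -0.43,  -0.68,   0.59, 594.57],
       [ -0.01,   0.66,   0.75, 875.43],
       [  0.  ,   0.  ,   0.  ,   1.  ]])}
charger [(array([259., 197., 375., 347.]), 0.67)]
pack [(array([296., 265., 322., 282.]), 0.7), (array([352., 114., 409., 181.]), 0.42)]
selector [(array([312., 203., 350., 238.]), 0.79)]
eject_lever [(array([269., 304., 299., 349.]), 0.61)]
rack [(array([349., 111., 409., 179.]), 0.91), (array([420., 144., 480., 215.]), 0.82)]
spare_pack [(array([368., 119., 395., 153.]), 0.8), (array([247., 140., 296., 199.]), 0.18)]
spray_can [(array([163., 238., 210., 305.]), 0.94)]
desk_mic [(array([248., 136., 297., 197.]), 0.68)]
screwdriver [(array([356., 308., 434., 375.]), 0.58)]
```

View pics/scene.png

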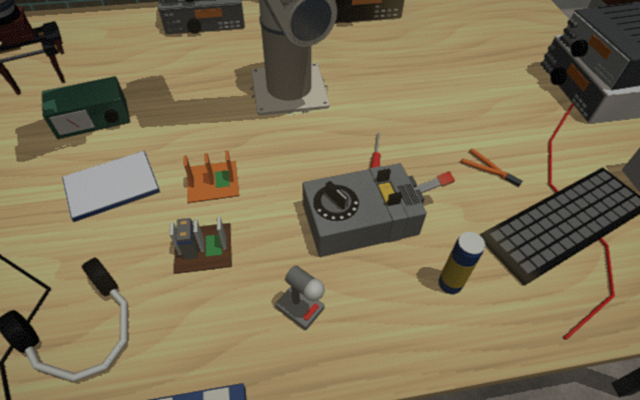

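View pics/side.png

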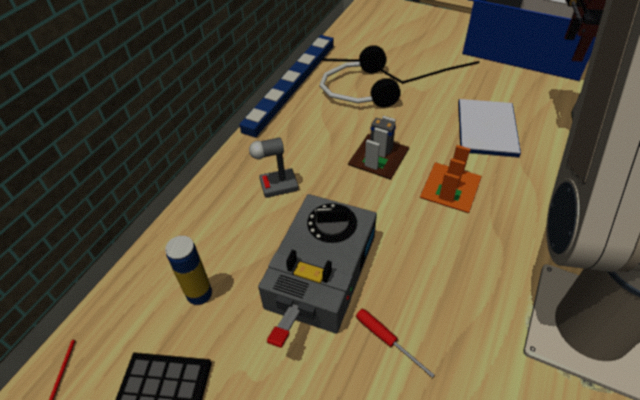

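The scene picture shows the charger at about (365,210), with the knob at (336,201), the pack at (387,190) and the lever pad at (446,178). The true rack, with its dark base, is at (203,245); the orange look-alike is at (211,178). The side picture shows the true rack at (379,150), the orange one at (451,185), the pack at (310,271), and the pad at (278,337).

Candidates in the scene view:
- **Rack:** dark (203,245) or orange (211,178). I choose the dark one.
- **Pack:** yellow in the pocket (387,190) or grey spare (185,238). I choose the yellow one.
- **Knob:** charger dial (336,201) or the radio's knob (111,115). I choose the charger dial.

Next is a close crop to check these choices.

```bash
python3 - <<'E'
import cv2,numpy as np
a=cv2.imread('pics/scene.png');b=cv2.imread('pics/side.png')
z=lambda im,x,y,w,h,s:cv2.resize(im[y:y+h,x:x+w],None,fx=s,fy=s,interpolation=cv2.INTER_CUBIC)
top=z(a,295,160,170,100,4); r=z(a,165,205,75,75,4)
o=np.zeros((600,800,3),np.uint8)
s=z(b,250,190,135,160,3.75)   # 506x600
o[:600,:506]=s; o[0:292,508:800]=z(b,345,107,73,73,4); o[300:600,508:800]=r[:,:292]
cv2.imwrite('pics/c1.png',o); cv2.imwrite('pics/c2.png',z(a,295,160,170,100,4.7))
E
```

```text
(no output)
```

View pics/c1.png

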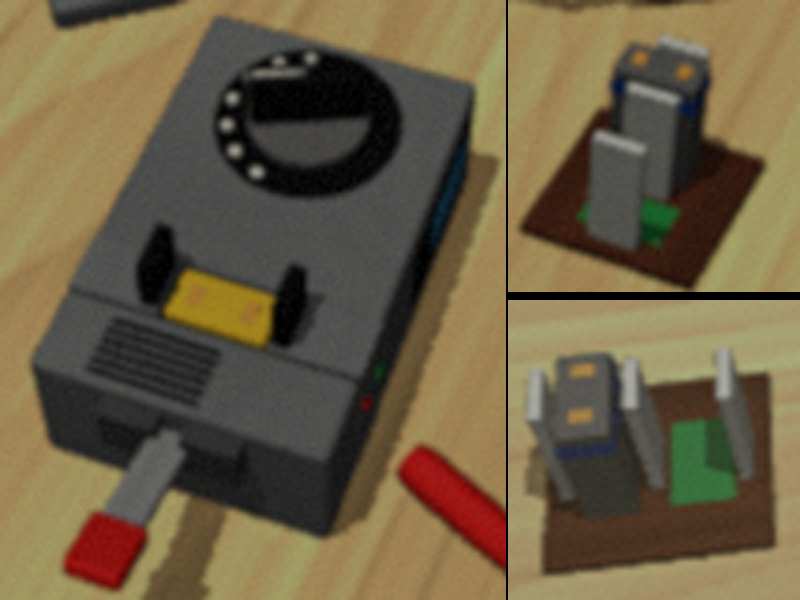

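View pics/c2.png

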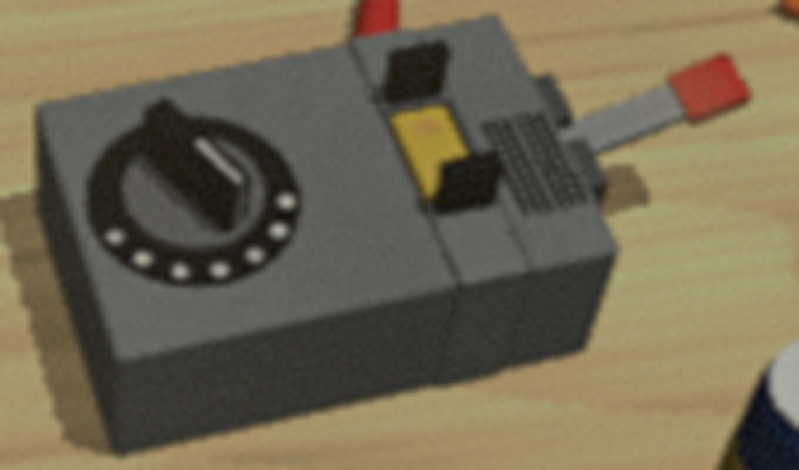

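```bash
cat >> h.py <<'E'
import pickle
def cam(n):
    i=ctrl.camera_info(n); return np.array(i['camera_matrix']),np.array(i['world_from_camera'])
def proj(c,P):
    K,T=c; p=(np.atleast_2d(P)-T[:3,3])@T[:3,:3]; x=p[:,0]/-p[:,2]; y=-p[:,1]/-p[:,2]
    return np.c_[K[0,0]*x+K[0,2],K[1,1]*y+K[1,2]]
def back(c,uv,z):
    K,T=c; uv=np.atleast_2d(uv); d=np.c_[(uv[:,0]-K[0,2])/K[0,0],-(uv[:,1]-K[1,2])/K[1,1],-np.ones(len(uv))]@T[:3,:3].T
    return T[:3,3]+d*((z-T[2,3])/d[:,2])[:,None]
def W(pose,P):
    P=np.atleast_2d(P).astype(float); c,s=np.cos(pose[2]),np.sin(pose[2])
    return np.c_[pose[0]+c*P[:,0]-s*P[:,1],pose[1]+s*P[:,0]+c*P[:,1],P[:,2]]
E
python3 - <<'E'
from h import *
from scipy.optimize import least_squares
np.set_printoptions(precision=2,suppress=True)
S,D=cam('scene'),cam('side')
c2=lambda l:np.array(l,float)/4.7+[295,160]
c1=lambda l:np.array(l,float)/3.75+[250,190]
r1=lambda l:(np.array(l,float)-[508,0])/4+[345,107]
r2=lambda l:(np.array(l,float)-[508,300])/4+[165,205]
def fit(Ps,us,Pd,ud,x0):
    f=lambda p:np.r_[(proj(S,W(p,Ps))-us).ravel(),(proj(D,W(p,Pd))-ud).ravel()]
    r=least_squares(f,x0,loss='soft_l1'); print(r.x,r.fun.reshape(-1,2).round(1).tolist()); return r.x
top=[[-80,-125,90],[80,-125,90],[80,125,90],[-80,125,90]]
ch=fit(top+[[80,-125,0],[80,125,0]],c2([[40,103],[118,360],[617,250],[497,17],[120,452],[585,350]]),
 [top[1],top[0],top[3],top[2],[-80,125,0]],c1([[217,15],[473,85],[325,460],[33,365],[330,535]]),[600,0,0])
rk=fit([[-60,64,8],[60,64,8],[60,-64,8]],r2([[769,374],[775,546],[545,573]]),
 [[60,64,8],[-60,64,8],[-60,-64,8]],r1([[520,228],[688,288],[766,163]]),[700,-300,0])
pickle.dump((ch,rk),open('p.pkl','wb'))
ax=W(ch,[0,-65,134])[0]; print('axis',ax)
for c,u in((S,c2([[198,140],[242,187]])),(D,c1([[305,72],[250,75]]))):
    b=back(c,u,134)-ax; print(b,np.degrees(np.arctan2(b[:,1],b[:,0])-ch[2]), np.degrees(np.arctan2(*(b[1]-b[0])[[1,0]])-ch[2]))
d=back(S,c2([[287,200],[279,230],[255,255],[219,270],[180,271],[142,258],[115,237]]),98)-ax
print('dots',np.degrees(np.arctan2(d[:,1],d[:,0])-ch[2]),np.hypot(d[:,0],d[:,1]))
print('pad',back(S,c2([[710,85]]),99),back(D,c1([[107,545]]),99),W(ch,[0,201,99]))
E
```

```text
[527.27 104.18   0.09] [[-2.4, -0.3], [-0.8, 0.1], [1.0, -0.5], [-0.3, -1.6], [-1.8, 2.4], [-0.0, 0.8], [-1.2, -0.6], [1.0, -0.3], [0.9, 1.4], [-2.0, 0.2], [-0.5, 3.6]]
[ 548.09 -270.86   37.67] [[0.2, -0.8], [0.1, -0.5], [-1.0, -0.3], [-1.6, -0.1], [0.1, 0.2], [-0.7, -0.3]]
axis [533.36  39.47 134.  ]
[[-0.54  1.87  0.  ]
 [30.08 16.16  0.  ]] [100.85  22.87] 19.642641827786083
[[ 1.13 -1.45  0.  ]
 [26.86 12.83  0.  ]] [-57.42  20.15] 23.644318070583402
dots [ 67.28  44.38  21.52  -1.28 -22.68 -45.49 -66.93] [46.11 47.48 48.4  49.02 48.69 47.36 46.37]
pad [[511.11 308.73  99.  ]] [[508.77 305.05  99.  ]] [[508.42 304.29  99.  ]]
```

The crop confirms the choices: the yellow pack is in its pocket, and the dark rack has a green patch. The pointer is at about +22° from the charger's x axis and the dots run from +72° to −72°. So the knob is at the third click (+24°), and the goal is −48°.

```bash
cat >> h.py <<'E'
from scipy.spatial.transform import Rotation as R
def goal(p,ydeg):
    o=ctrl.get_obs(); r=R.from_rotvec(o['orientation']); a=np.radians(ydeg)
    y=np.array([np.cos(a),np.sin(a),0]); z=np.array([0,0,-1.]); g=R.from_matrix(np.c_[np.cross(y,z),y,z])
    v=(r.inv()*g).as_rotvec(); print('T',r.inv().apply(np.array(p)-o['ee_pos']).round(1),'A',v.round(3),'dist',np.linalg.norm(np.array(p)-o['ee_pos']).round(0),'q',o['qpos'].round(2),'t',o['t'])
E
python3 - <<'E'
from h import *
goal([533,39,240],20); goal([533,39,240],119.2)
E
```

```text
T [ 520.3 -502.7  -17.3] A [-0.     0.    -1.616] dist 724.0 q [-1.29  0.42  1.63 -0.    1.09 -0.02] t 1.0
T [ 520.3 -502.7  -17.3] A [ 0.    -0.     2.936] dist 724.0 q [-1.29  0.42  1.63 -0.    1.09 -0.02] t 1.0
```

```bash
python3 -m creep '[{"translation":[520,-503,-17],"angular":[0,0,-1.6],"jaw":1},{"translation":[520,-503,-17],"angular":[0,0,-1.6],"jaw":1},{"translation":[520,-503,-17],"angular":[0,0,-1.6],"jaw":1},{"translation":[520,-503,-17],"angular":[0,0,-1.6],"jaw":1},{"translation":[520,-503,-17],"angular":[0,0,-1.6],"jaw":1},{"translation":[520,-503,-17],"angular":[0,0,-1.6],"jaw":1},{"translation":[520,-503,-17],"angular":[0,0,-1.6],"jaw":1},{"translation":[520,-503,-17],"angular":[0,0,-1.6],"jaw":1}]'
python3 -c "
from h import *
goal([533,39,240],119.2)"
```

```text
t: 2.0
ee_pos: [426.7, -155.5, 234.9]
orientation: [1.94, 2.47, 0.001]
ft_force: [0.6, -0.5, -0.4]
width: 88.0
grasp_force: 0.0
T [163.8 149.3  -5.1] A [ 0.000e+00  1.000e-03 -1.841e+00] dist 222.0 q [-0.38  0.15  1.98 -0.    1.01 -0.61] t 2.0
```

```bash
python3 -m creep '[{"translation":[164,149,-5],"angular":[0,0,-1.84],"jaw":1},{"translation":[164,149,-5],"angular":[0,0,-1.84],"jaw":1},{"translation":[164,149,-5],"angular":[0,0,-1.84],"jaw":1},{"translation":[164,149,-5],"angular":[0,0,-1.84],"jaw":1},{"translation":[164,149,-5],"angular":[0,0,-1.84],"jaw":1},{"translation":[164,149,-5],"angular":[0,0,-1.84],"jaw":1},{"translation":[164,149,-5],"angular":[0,0,-1.84],"jaw":1},{"translation":[164,149,-5],"angular":[0,0,-1.84],"jaw":1}]'
cat >> h.py <<'E'
def wproj(c,P):
    K,T=c; p=(np.atleast_2d(P)-T[:3,3])@T[:3,:3]; p=np.c_[p[:,0],-p[:,1],-p[:,2]]
    n=np.hypot(p[:,0],p[:,1]); th=np.arctan2(n,p[:,2]); return np.c_[K[0,0]*th*p[:,0]/n+K[0,2],K[1,1]*th*p[:,1]/n+K[1,2]]
E
python3 -c "
from h import *
goal([533,39,240],119.2)
c=cam('wrist');im=snap('wrist','w1.png');ch,rk=pickle.load(open('p.pkl','rb'));print(c)
for p in wproj(c,W(ch,[[-80,-125,90],[80,-125,90],[80,125,90],[-80,125,90],[0,-65,98],[24,-54,134],[0,60,90]])): print(p.round(0)); cv2.drawMarker(im,(int(p[0]),int(p[1])),(0,255,255),0,10,1)
cv2.imwrite('pics/w1m.png',im[:,:,::-1])"
```

```text
t: 3.0
ee_pos: [533.0, 36.8, 239.5]
orientation: [-0.265, 3.13, 0.0]
ft_force: [0.0, -0.2, -0.3]
width: 87.9
grasp_force: 0.0
T [-0.4  2.1 -0.5] A [-0.     0.    -0.341] dist 2.0 q [ 0.05  0.27  1.82  0.    1.06 -1.69] t 3.0
(array([[309.70691629,   0.        , 322.73564847],
       [  0.        , 309.70691629, 203.53659901],
       [  0.        ,   0.        ,   1.        ]]), array([[-1.66990393e-01, -9.48684319e-01, -2.68537282e-01,
         4.59298967e+02],
       [ 9.85958466e-01, -1.60584636e-01, -4.58091518e-02,
         2.61561883e+01],
       [ 3.35462181e-04, -2.72416294e-01,  9.62179427e-01,
         4.01885991e+02],
       [ 0.00000000e+00,  0.00000000e+00,  0.00000000e+00,
         1.00000000e+00]]))
[270. 110.]
[265. 257.]
[472. 267.]
[498. 136.]
[323. 193.]
[333. 229.]
[437. 200.]
```

View pics/w1m.png

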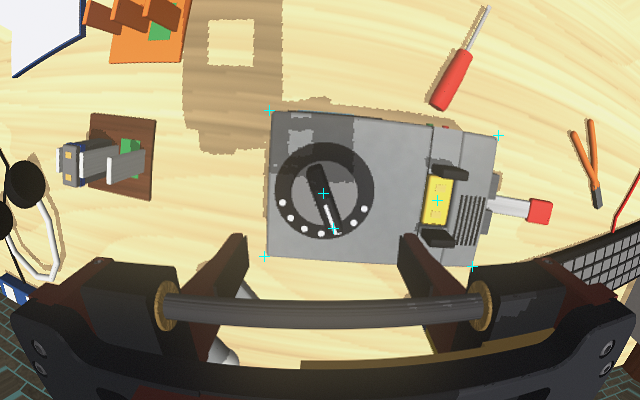

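The overlay matches the wrist picture to 1–3 px: corners at (271,111), (266,256), (473,265) and (498,137), dial centre at (324,190), pack at (438,199). The pointer is on the third dot. Now I'll go down and grip the bar.

```bash
python3 -m creep '[{"translation":[0,2,0],"angular":[0,0,-0.18],"jaw":1},{"translation":[0,2,20],"angular":[0,0,-0.34],"jaw":1},{"translation":[0,2,80],"angular":[0,0,-0.34],"jaw":1},{"translation":[0,2,120],"angular":[0,0,-0.34],"jaw":1},{"translation":[0,2,136],"angular":[0,0,-0.34],"jaw":0.5},{"translation":[0,2,136],"angular":[0,0,-0.34],"jaw":0.1},{"translation":[0,2,136],"angular":[0,0,-0.34],"jaw":0.05},{"translation":[0,2,136],"angular":[0,0,-0.34],"jaw":0.05}]'
python3 -c "
from h import *
goal([533,39,103],47.2)"
```

```text
t: 4.05
ee_pos: [533.7, 38.7, 104.9]
orientation: [-0.779, 3.041, -0.001]
ft_force: [-0.0, 1.0, 0.3]
width: 51.3
grasp_force: 0.0
T [0.5 0.6 1.9] A [1.000e-03 3.000e-03 1.249e+00] dist 2.0 q [ 0.05  0.46  1.91  0.    0.77 -2.02] t 4.05
```

```bash
python3 -m creep '[{"translation":[0,0,0],"angular":[0,0,0],"jaw":0},{"translation":[0,0,0],"angular":[0,0,0],"jaw":0},{"translation":[0,0,0],"angular":[0,0,0],"jaw":0},{"translation":[0,0,0],"angular":[0,0,0],"jaw":0},{"translation":[0,0,0],"angular":[0,0,0],"jaw":0},{"translation":[0,0,0],"angular":[0,0,0.15],"jaw":0},{"translation":[0,0,0],"angular":[0,0,0.3],"jaw":0},{"translation":[0,0,0],"angular":[0,0,0.45],"jaw":0}]'
python3 -c "
from h import *
goal([533,39,103],47.2)
print(ctrl.get_obs()['moment'])"
```

```text
t: 5.05
ee_pos: [533.0, 38.4, 103.5]
orientation: [-0.075, 3.14, -0.001]
ft_force: [1.5, -2.6, 0.3]
width: 14.9
grasp_force: 30.0
T [-0.1  0.6  0.5] A [-0.     0.001  0.794] dist 1.0 q [ 0.05  0.47  1.91 -0.    0.77 -1.57] t 5.05
[-0.31614033 -0.23973656  0.21417008]
```

```bash
python3 -m creep '[{"translation":[0,0,0],"angular":[0,0,0.16],"jaw":0},{"translation":[0,0,0],"angular":[0,0,0.32],"jaw":0},{"translation":[0,0,0],"angular":[0,0,0.48],"jaw":0},{"translation":[0,0,0],"angular":[0,0,0.64],"jaw":0},{"translation":[0,0,0],"angular":[0,0,0.8],"jaw":0},{"translation":[0,0,0],"angular":[0,0,0.8],"jaw":0},{"translation":[0,0,0],"angular":[0,0,0.8],"jaw":0.6},{"translation":[0,0,0],"angular":[0,0,0.8],"jaw":0.6}]'
python3 -c "
from h import *
goal([508,304,125],95)
print(ctrl.get_obs()['moment'])"
```

```text
t: 6.05
ee_pos: [532.2, 38.7, 103.3]
orientation: [-1.145, -2.925, 0.0]
ft_force: [0.9, -0.2, -0.3]
width: 31.4
grasp_force: 0.0
T [197.9 178.4 -21.7] A [-0.    -0.001 -0.833] dist 267.0 q [ 0.05  0.47  1.91  0.    0.77 -0.77] t 6.05
[-0.04498591 -0.12823705  0.08239006]
```

```bash
python3 -m creep '[{"translation":[0,0,0],"angular":[0,0,0],"jaw":0.6},{"translation":[0,0,-40],"angular":[0,0,0],"jaw":0.5},{"translation":[0,0,-100],"angular":[0,0,0],"jaw":0},{"translation":[25,20,-150],"angular":[0,0,-0.15],"jaw":0},{"translation":[60,55,-150],"angular":[0,0,-0.3],"jaw":0},{"translation":[100,90,-150],"angular":[0,0,-0.45],"jaw":0},{"translation":[100,90,-150],"angular":[0,0,-0.6],"jaw":0},{"translation":[100,90,-150],"angular":[0,0,-0.83],"jaw":0}]'
python3 -c "
from h import *
S=cam('scene');print('can',back(S,[[452,288]],0),'mic',back(S,[[301,315]],0))
goal([508.4,304.3,115],95)
c=cam('wrist');im=snap('wrist');ch,rk=pickle.load(open('p.pkl','rb'))
a=np.radians(-48)
L=W(ch,[[-80,-125,90],[80,-125,90],[80,125,90],[-80,125,90],[0,-65,134],[32*np.cos(a),-65+32*np.sin(a),134],[0,60,90],[0,201,99]]+[[47*np.cos(b),-65+47*np.sin(b),98] for b in np.radians([72,48,24,0,-24,-48,-72])])
for p in wproj(c,L): cv2.drawMarker(im,(int(p[0]),int(p[1])),(0,255,255),0,6,1)
cv2.imwrite('pics/w2.png',im[:,:,::-1])"
```

```text
t: 7.05
ee_pos: [520.0, 173.5, 253.3]
orientation: [0.075, -3.14, 0.0]
ft_force: [0.5, 0.2, -0.2]
width: 0.5
grasp_force: 0.0
can [[741.4243832  263.71252572   0.        ]] mic [[747.64288627 -73.38769183   0.        ]]
T [  5.3 131.2 138.3] A [-0.    -0.    -0.039] dist 191.0 q [ 0.3   0.28  1.77 -0.    1.09 -1.32] t 7.05
```

View pics/w2.png

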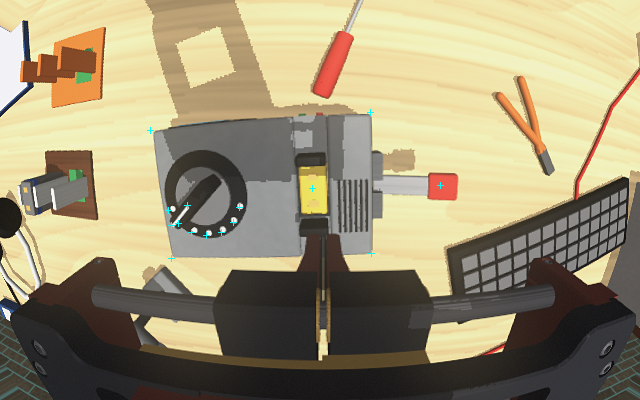

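The pointer's white line ends at about (173,222), the pad is at (443,186) and the pack at (313,189). I'll check the click numerically.

```bash
python3 -c "
from h import *
c=cam('wrist');ch,rk=pickle.load(open('p.pkl','rb'))
for k,d in enumerate([72,48,24,0,-24,-48,-72]):
  a=np.radians(d);u=np.array([np.cos(a),np.sin(a),0]);print(k,wproj(c,W(ch,[np.array([0,-65,134])+8*u,np.array([0,-65,134])+31*u,np.array([0,-65,98])+47*u])).round(0).tolist())
im=cv2.imread('pics/w2.png');z=cv2.resize(snap('wrist')[145:245,150:260,::-1],None,fx=5,fy=5,interpolation=2);cv2.imwrite('pics/w3.png',z)
"
```

```text
0 [[195.0, 206.0], [216.0, 213.0], [240.0, 207.0]]
1 [[194.0, 209.0], [211.0, 223.0], [233.0, 221.0]]
2 [[192.0, 211.0], [203.0, 231.0], [222.0, 231.0]]
3 [[189.0, 212.0], [193.0, 233.0], [207.0, 235.0]]
4 [[186.0, 211.0], [182.0, 231.0], [192.0, 232.0]]
5 [[184.0, 210.0], [172.0, 224.0], [178.0, 223.0]]
6 [[182.0, 207.0], [165.0, 214.0], [169.0, 209.0]]
```

View pics/w3.png

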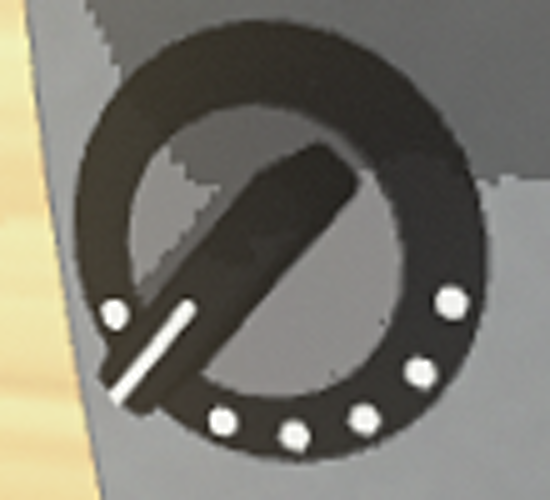

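The knob's white line covers the sixth dot: dots 1–5 are visible to the right and dot 7 to the left. It is therefore exactly three clicks on. Next is the lever.

```bash
python3 -m creep '[{"translation":[2,60,0],"angular":[0,0,-0.04],"jaw":0},{"translation":[5,120,10],"angular":[0,0,-0.04],"jaw":0},{"translation":[5,132,60],"angular":[0,0,-0.04],"jaw":0},{"translation":[5,132,110],"angular":[0,0,-0.04],"jaw":0},{"translation":[5,132,145],"angular":[0,0,-0.04],"jaw":0},{"translation":[5,132,165],"angular":[0,0,-0.04],"jaw":0},{"translation":[5,132,182],"angular":[0,0,-0.04],"jaw":0},{"translation":[5,132,195],"angular":[0,0,-0.04],"jaw":0}]'
```

```text
t: 8.15
ee_pos: [510.7, 304.6, 58.9]
orientation: [-0.12, 3.139, 0.001]
ft_force: [-0.6, -3.0, 8.7]
width: 0.6
grasp_force: 3.5
```

```bash
python3 -m creep '[{"translation":[0,0,3],"angular":[0,0,0],"jaw":0},{"translation":[0,0,5],"angular":[0,0,0],"jaw":0},{"translation":[0,0,6],"angular":[0,0,0],"jaw":0},{"translation":[0,0,7],"angular":[0,0,0],"jaw":0},{"translation":[0,0,7],"angular":[0,0,0],"jaw":0},{"translation":[0,0,7],"angular":[0,0,0],"jaw":0},{"translation":[0,0,7],"angular":[0,0,0],"jaw":0},{"translation":[0,0,7],"angular":[0,0,0],"jaw":0}]'
```

```text
t: 9.15
ee_pos: [510.9, 304.2, 55.0]
orientation: [-0.12, 3.138, 0.0]
ft_force: [-8.0, -5.5, 29.8]
width: 0.3
grasp_force: 13.4
```

```bash
python3 -m creep '[{"translation":[0,0,-30],"angular":[0,0,0],"jaw":0},{"translation":[0,0,-90],"angular":[0,0,0],"jaw":0},{"translation":[0,0,-130],"angular":[0,0,0],"jaw":0.5},{"translation":[0,-40,-150],"angular":[0,0,0],"jaw":1},{"translation":[0,-100,-150],"angular":[0,0,0],"jaw":1},{"translation":[0,-140,-150],"angular":[0,0,0],"jaw":1},{"translation":[0,-140,-150],"angular":[0,0,0],"jaw":1},{"translation":[0,-140,-150],"angular":[0,0,0],"jaw":1}]'
python3 -c "
from h import *
ch,rk=pickle.load(open('p.pkl','rb'))
p=W(ch,[0,60,95])[0]; print(p,ch,rk[2]-12*np.pi); goal(p,np.degrees(ch[2])+90)
c=cam('wrist');im=snap('wrist')
L=W(ch,[[x,60+y,132] for x in(-28,28) for y in (-15,15)]);
print(wproj(c,L).round(0).tolist())
for p in wproj(c,L): cv2.drawMarker(im,(int(round(p[0])),int(round(p[1]))),(0,255,255),0,4,1)
cv2.imwrite('pics/w4.png',im[:,:,::-1])"
```

```text
t: 10.15
ee_pos: [521.8, 165.1, 201.9]
orientation: [-0.122, 3.138, 0.001]
ft_force: [0.4, 0.1, 1.0]
width: 56.6
grasp_force: 0.0
[521.64411983 163.91618096  95.        ] [5.27269990e+02 1.04180517e+02 9.39024495e-02] -0.029467454297105178
T [  0.3  -1.2 106.9] A [ 0.     0.001 -0.016] dist 107.0 q [ 0.28  0.34  1.82  0.    0.98 -1.36] t 10.15
[[299.0, 179.0], [338.0, 179.0], [301.0, 247.0], [338.0, 246.0]]
```

View pics/w4.png

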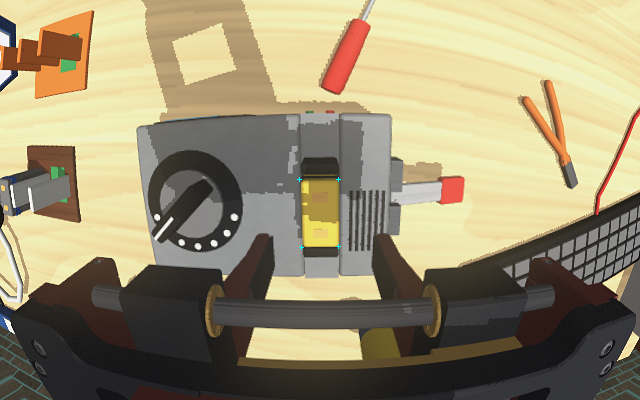

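The pack has risen fully; its top corners at (300,179), (338,179), (303,247) and (338,246) match the prediction. Now I'll grasp it by the broad faces.

```bash
python3 -m creep '[{"translation":[0,-1,0],"angular":[0,0,-0.016],"jaw":1},{"translation":[0,-1,20],"angular":[0,0,-0.016],"jaw":1},{"translation":[0,-1,60],"angular":[0,0,-0.016],"jaw":0.9},{"translation":[0,-1,95],"angular":[0,0,-0.016],"jaw":0.8},{"translation":[0,-1,107],"angular":[0,0,-0.016],"jaw":0.7},{"translation":[0,-1,107],"angular":[0,0,-0.016],"jaw":0.1},{"translation":[0,-1,107],"angular":[0,0,-0.016],"jaw":0},{"translation":[0,-1,107],"angular":[0,0,-0.016],"jaw":0}]'
```

```text
t: 11.2
ee_pos: [522.4, 164.1, 95.7]
orientation: [-0.15, 3.136, 0.001]
ft_force: [-0.1, 0.2, -0.4]
width: 34.9
grasp_force: 0.0
```

```bash
python3 -m creep '[{"translation":[0,0,0],"angular":[0,0,0],"jaw":0},{"translation":[0,0,0],"angular":[0,0,0],"jaw":0},{"translation":[0,0,0],"angular":[0,0,0],"jaw":0},{"translation":[0,0,0],"angular":[0,0,0],"jaw":0},{"translation":[0,0,-10],"angular":[0,0,0],"jaw":0},{"translation":[0,0,-25],"angular":[0,0,0],"jaw":0},{"translation":[0,0,-45],"angular":[0,0,0],"jaw":0},{"translation":[0,0,-65],"angular":[0,0,0],"jaw":0}]'
python3 -c "
from h import *
goal([540,-115,190],88.3)"
```

```text
t: 12.2
ee_pos: [520.9, 163.7, 160.6]
orientation: [0.15, -3.137, 0.0]
ft_force: [0.5, 0.4, -2.2]
width: 30.2
grasp_force: 30.0
T [   7.6 -279.2  -29.4] A [-0.    -0.001  0.125] dist 281.0 q [ 0.28  0.39  1.85  0.    0.9  -1.38] t 12.2
```

```bash
python3 -m creep '[{"translation":[0,0,-40],"angular":[0,0,0],"jaw":0},{"translation":[2,-40,-50],"angular":[0,0,0.03],"jaw":0},{"translation":[4,-95,-50],"angular":[0,0,0.06],"jaw":0},{"translation":[6,-150,-50],"angular":[0,0,0.09],"jaw":0},{"translation":[8,-205,-50],"angular":[0,0,0.125],"jaw":0},{"translation":[8,-255,-50],"angular":[0,0,0.125],"jaw":0},{"translation":[8,-279,-30],"angular":[0,0,0.125],"jaw":0},{"translation":[8,-279,20],"angular":[0,0,0.125],"jaw":0}]'
python3 -c "
from h import *
goal([540,-115,48],88.3)"
```

```text
t: 13.2
ee_pos: [542.2, -117.1, 141.6]
orientation: [0.05, 3.135, -0.002]
ft_force: [0.3, 0.8, -3.0]
width: 30.1
grasp_force: 30.0
T [ 2.8  2.1 93.6] A [-0.001  0.006 -0.002] dist 94.0 q [-0.23  0.43  1.85 -0.    0.86 -1.77] t 13.2
```

```bash
python3 -m creep '[{"translation":[0,0,35],"angular":[0,0,0],"jaw":0},{"translation":[0,0,60],"angular":[0,0,0],"jaw":0},{"translation":[0,0,78],"angular":[0,0,0],"jaw":0},{"translation":[0,0,86],"angular":[0,0,0],"jaw":0},{"translation":[0,0,90],"angular":[0,0,0],"jaw":0},{"translation":[0,0,92],"angular":[0,0,0],"jaw":0},{"translation":[0,0,93],"angular":[0,0,0],"jaw":0},{"translation":[0,0,93],"angular":[0,0,0],"jaw":0}]'
```

```text
t: 14.2
ee_pos: [540.7, -114.7, 47.5]
orientation: [0.046, 3.14, -0.0]
ft_force: [-2.9, 0.2, 5.7]
width: 29.7
grasp_force: 30.0
```

```bash
python3 -m creep '[{"translation":[0,0,0],"angular":[0,0,0],"jaw":0.5},{"translation":[0,0,0],"angular":[0,0,0],"jaw":0.6},{"translation":[0,0,0],"angular":[0,0,0],"jaw":0.7},{"translation":[0,0,-15],"angular":[0,0,0],"jaw":1},{"translation":[0,0,-60],"angular":[0,0,0],"jaw":1},{"translation":[0,0,-100],"angular":[0,0,0.18],"jaw":1},{"translation":[0,0,-100],"angular":[0,0,0.36],"jaw":1},{"translation":[0,0,-100],"angular":[0,0,0.54],"jaw":1}]'
python3 -c "
from h import *
goal([540.7,-114.7,147],-1.7)"
```

```text
t: 15.2
ee_pos: [540.8, -114.8, 148.3]
orientation: [0.89, 3.01, 0.0]
ft_force: [0.0, 0.2, -0.2]
width: 87.8
grasp_force: 0.0
T [0.1 0.  1.3] A [0.002 0.002 1.025] dist 1.0 q [-0.23  0.42  1.85  0.    0.88 -1.23] t 15.2
```

```bash
python3 -m creep '[{"translation":[0,0,0],"angular":[0,0,0.18],"jaw":1},{"translation":[0,0,0],"angular":[0,0,0.36],"jaw":1},{"translation":[0,0,0],"angular":[0,0,0.54],"jaw":1},{"translation":[0,0,0],"angular":[0,0,0.72],"jaw":1},{"translation":[0,0,0],"angular":[0,0,0.9],"jaw":1},{"translation":[0,0,0],"angular":[0,0,1.025],"jaw":1},{"translation":[0,0,0],"angular":[0,0,1.025],"jaw":1},{"translation":[0,0,0],"angular":[0,0,1.025],"jaw":1}]'
python3 -c "
from h import *
goal([540.7,-114.7,45],-1.7)
c=cam('wrist');im=snap('wrist','w5.png');ch,rk=pickle.load(open('p.pkl','rb'))
L=W([540.7,-114.7,-.0295],[[x,y,84] for x in(-28,28) for y in (-15,15)])
M=W(rk,[[x,y,92] for x in(-17,17) for y in (-4,4,46,54)]+[[x,y,8] for x in(-60,60) for y in (-64,64)])
for p in wproj(c,np.r_[L,M]): print(p.round(1)); cv2.drawMarker(im,(int(round(p[0])),int(round(p[1]))),(0,255,255),0,4,1)
cv2.imwrite('pics/w5m.png',im[:,:,::-1])"
```

```text
t: 16.2
ee_pos: [540.3, -114.7, 146.9]
orientation: [2.244, 2.198, 0.0]
ft_force: [0.1, 0.7, 0.3]
width: 87.8
grasp_force: 0.0
T [ -0.    0.3 101.9] A [0.001 0.    0.009] dist 102.0 q [-0.23  0.42  1.85  0.    0.88 -0.21] t 16.2
[287.8 237.1]
[286.8 200.3]
[359.  237.6]
[360.7 200.9]
[317.1 374.3]
[317. 369.]
[316.9 337.6]
[316.9 330.9]
[351.5 374. ]
[352.  368.7]
[354.8 337.3]
[355.3 330.7]
[285.4 357.9]
[279.5 275.1]
[376.4 357.6]
[386.9 275.3]
```

View pics/w5m.png

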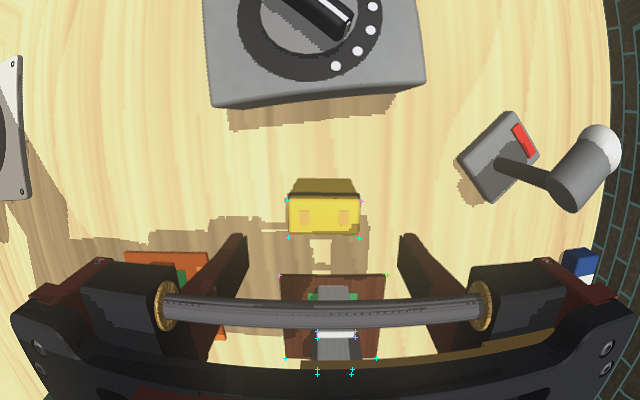

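The pack stands upright on the desk with its top at (288–360, 196–234). The rack's far base edge is at (280,275)–(386,275), as predicted. The place has only ±6 mm of clearance, so I'll survey the rack with empty fingers before grasping.

```bash
python3 -m creep '[{"translation":[0,0,-40],"angular":[0,0,0],"jaw":1},{"translation":[-40,4,-70],"angular":[0,0,0],"jaw":1},{"translation":[-90,8,-70],"angular":[0,0,0],"jaw":1},{"translation":[-131,12,-70],"angular":[0,0,0],"jaw":1},{"translation":[-131,12,-70],"angular":[0,0,0],"jaw":1},{"translation":[-131,12,-70],"angular":[0,0,0],"jaw":1},{"translation":[-131,12,-70],"angular":[0,0,0],"jaw":1},{"translation":[-131,12,-70],"angular":[0,0,0],"jaw":1}]'
python3 -c "
from h import *
c=cam('wrist');im=snap('wrist','w6.png');ch,rk=pickle.load(open('p.pkl','rb'));pickle.dump(c,open('c6.pkl','wb'))
M=W(rk,[[x,y,92] for x in(-17,17) for y in (-4,4,46,54)]+[[x,y,8] for x in(-60,60) for y in (-64,64)])
P=wproj(c,M);print(P.round(1).tolist())
x0,y0=240,130
z=cv2.resize(im[y0:y0+150,x0:x0+180],None,fx=4,fy=4,interpolation=2)
for p in P: cv2.drawMarker(z,(int((p[0]-x0)*4+2),int((p[1]-y0)*4+2)),(0,255,255),0,10,1)
cv2.imwrite('pics/w6m.png',z[:,:,::-1])"
```

```text
t: 17.25
ee_pos: [549.2, -244.9, 216.5]
orientation: [-2.246, -2.197, 0.0]
ft_force: [0.6, -0.1, -1.2]
width: 88.0
grasp_force: 0.0
[[305.3, 228.1], [305.2, 220.4], [304.9, 178.2], [304.8, 169.9], [339.7, 228.3], [339.9, 220.6], [340.9, 178.5], [341.1, 170.1], [276.8, 248.2], [273.3, 150.3], [367.9, 248.8], [372.6, 150.9]]
```

View pics/w6m.png

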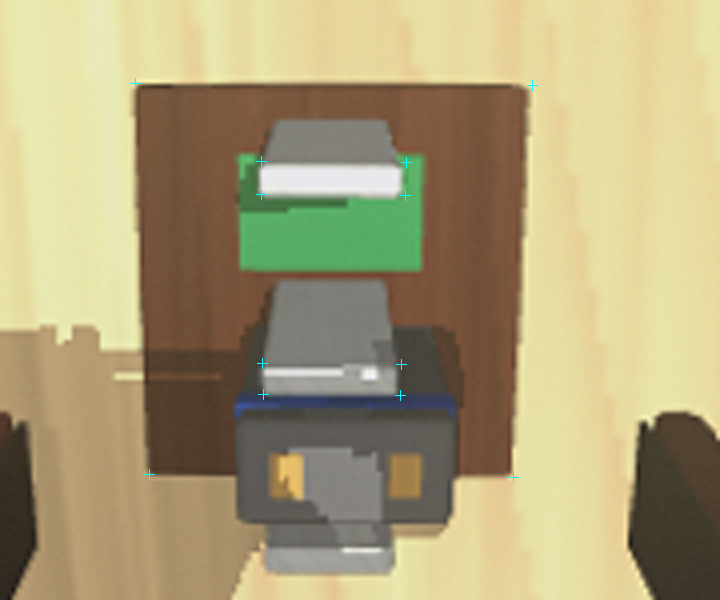

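The rack overlay agrees to within about 1 px: the +y divider top is at zoomed rows 165–197 against 160–195 predicted, and the base corners are within 1–2 px. I'll now measure numerically where the pack stands on the desk.

```bash
python3 -c "
from h import *
from scipy.optimize import least_squares
im=cv2.imread('pics/w5.png').astype(int)
for x in (300,325,350): print(x,[(y,im[y,x].tolist()) for y in list(range(174,202,2))+list(range(230,242,2))])
print([(x,im[215,x].tolist()) for x in list(range(282,294,2))+list(range(354,366,2))])
"
```

```text
300 [(174, [164, 223, 233]), (176, [168, 226, 236]), (178, [93, 152, 168]), (180, [60, 120, 137]), (182, [59, 119, 138]), (184, [58, 119, 137]), (186, [59, 120, 137]), (188, [59, 120, 138]), (190, [59, 121, 139]), (192, [49, 80, 88]), (194, [44, 64, 70]), (196, [56, 109, 125]), (198, [67, 151, 177]), (200, [87, 208, 233]), (230, [87, 212, 232]), (232, [66, 153, 178]), (234, [90, 140, 162]), (236, [112, 155, 181]), (238, [115, 157, 183]), (240, [113, 156, 182])]
325 [(174, [154, 211, 233]), (176, [153, 210, 233]), (178, [103, 157, 182]), (180, [57, 118, 136]), (182, [60, 120, 139]), (184, [56, 118, 136]), (186, [56, 117, 136]), (188, [57, 119, 138]), (190, [57, 120, 138]), (192, [52, 100, 115]), (194, [43, 65, 71]), (196, [52, 101, 116]), (198, [64, 143, 167]), (200, [86, 206, 231]), (230, [86, 211, 232]), (232, [59, 138, 162]), (234, [78, 130, 150]), (236, [103, 143, 166]), (238, [100, 139, 162]), (240, [157, 217, 234])]
350 [(174, [167, 225, 233]), (176, [167, 226, 234]), (178, [146, 209, 223]), (180, [48, 106, 125]), (182, [55, 116, 134]), (184, [57, 117, 137]), (186, [57, 118, 137]), (188, [58, 119, 138]), (190, [58, 121, 139]), (192, [54, 101, 116]), (194, [44, 64, 73]), (196, [54, 101, 115]), (198, [60, 129, 151]), (200, [86, 204, 231]), (230, [63, 143, 166]), (232, [62, 142, 167]), (234, [69, 121, 140]), (236, [113, 156, 181]), (238, [110, 153, 178]), (240, [111, 154, 180])]
[(282, [163, 222, 233]), (284, [164, 225, 236]), (286, [105, 144, 167]), (288, [67, 143, 167]), (290, [85, 200, 230]), (292, [90, 216, 232]), (354, [89, 216, 231]), (356, [90, 217, 233]), (358, [78, 188, 220]), (360, [91, 129, 147]), (362, [116, 160, 184]), (364, [113, 157, 181])]
```

```bash
python3 -c "
from h import *
K,T=pickle.load(open('c6.pkl','rb')); T=T.copy(); T[:3,3]+=np.array([540.3,-114.7,146.9])-[549.2,-244.9,216.5]
for y in (-114.7,-112.2): print(wproj((K,T),[[540.7,y+15,0],[540.7,y+15,84],[540.7,y-15,84]]).round(1).tolist())
goal([540.7,-112.2,146],-1.7)
_,rk=pickle.load(open('p.pkl','rb'));print(W(rk,[0,25,8]))
"
```

```text
[[323.1, 178.9], [323.2, 200.6], [324.1, 237.6]]
[[323.1, 176.5], [323.2, 197.4], [324.0, 234.6]]
T [132.6 -11.5  70.5] A [-0.    -0.     0.007] dist 151.0 q [-0.44  0.4   1.69  0.    1.06 -0.42] t 17.3
[[ 548.82991333 -245.87001968    8.        ]]
```

```bash
python3 -m creep '[{"translation":[60,-5,0],"angular":[0,0,0.007],"jaw":1},{"translation":[115,-11,20],"angular":[0,0,0.007],"jaw":1},{"translation":[132,-11,70],"angular":[0,0,0.007],"jaw":1},{"translation":[132,-11,100],"angular":[0,0,0.007],"jaw":1},{"translation":[132,-11,140],"angular":[0,0,0.007],"jaw":1},{"translation":[132,-11,171],"angular":[0,0,0.007],"jaw":0.9},{"translation":[132,-11,171],"angular":[0,0,0.007],"jaw":0.6},{"translation":[132,-11,171],"angular":[0,0,0.007],"jaw":0.3}]'
```

```text
t: 18.3
ee_pos: [541.9, -113.6, 46.4]
orientation: [2.254, 2.187, 0.001]
ft_force: [-0.9, -0.3, -0.2]
width: 62.5
grasp_force: 0.0
```

```bash
python3 -m creep '[{"translation":[0,0,0],"angular":[0,0,0],"jaw":0.3},{"translation":[0,0,0],"angular":[0,0,0],"jaw":0.3},{"translation":[0,0,0],"angular":[0,0,0],"jaw":0.3},{"translation":[0,0,-20],"angular":[0,0,0],"jaw":0.3},{"translation":[0,0,-60],"angular":[0,0,0],"jaw":0.3},{"translation":[0,0,-100],"angular":[0,0,0],"jaw":0.3},{"translation":[0,0,-110],"angular":[0,0,0],"jaw":0.3},{"translation":[0,0,-110],"angular":[0,0,0],"jaw":0.3}]'
python3 -c "
from h import *
_,rk=pickle.load(open('p.pkl','rb'))
p=W(rk,[0,25,0])[0];o=ctrl.get_obs()['ee_pos'];goal([p[0],p[1],155],-1.7)
c=cam('wrist');im=snap('wrist','w7.png').astype(int)[:,:,::-1]
for x in (300,325,350): print(x,[(y,im[y,x].tolist()) for y in list(range(190,210,2))+list(range(228,242,2))])
q=o[2]-45
print(wproj(c,[[o[0],o[1]+d,q+z] for d,z in((15,84),(-15,84))]).round(1).tolist())
"
```

```text
t: 19.3
ee_pos: [541.1, -113.7, 155.4]
orientation: [2.255, 2.187, 0.001]
ft_force: [-0.1, -0.1, -2.5]
width: 55.8
grasp_force: 30.0
T [-131.8   11.7    0.5] A [ 0.001  0.    -0.001] dist 132.0 q [-0.23  0.41  1.84 -0.    0.89 -0.2 ] t 19.3
300 [(190, [168, 226, 235]), (192, [168, 228, 236]), (194, [169, 228, 236]), (196, [169, 228, 236]), (198, [169, 227, 235]), (200, [172, 229, 236]), (202, [163, 224, 231]), (204, [113, 156, 180]), (206, [108, 153, 178]), (208, [54, 116, 132]), (228, [52, 115, 135]), (230, [51, 116, 134]), (232, [51, 115, 133]), (234, [51, 115, 134]), (236, [50, 115, 132]), (238, [50, 114, 133]), (240, [49, 110, 128])]
325 [(190, [156, 215, 235]), (192, [159, 217, 235]), (194, [157, 215, 235]), (196, [156, 215, 234]), (198, [157, 215, 235]), (200, [157, 216, 235]), (202, [158, 217, 236]), (204, [111, 153, 177]), (206, [99, 142, 165]), (208, [54, 116, 134]), (228, [51, 115, 133]), (230, [52, 116, 135]), (232, [51, 114, 132]), (234, [51, 115, 134]), (236, [50, 114, 133]), (238, [48, 114, 133]), (240, [47, 106, 124])]
350 [(190, [169, 227, 236]), (192, [168, 227, 236]), (194, [167, 226, 235]), (196, [169, 227, 236]), (198, [167, 226, 235]), (200, [169, 227, 235]), (202, [168, 227, 236]), (204, [168, 227, 235]), (206, [156, 222, 230]), (208, [50, 111, 129]), (228, [50, 113, 133]), (230, [51, 114, 133]), (232, [52, 116, 134]), (234, [51, 115, 134]), (236, [50, 114, 133]), (238, [50, 115, 134]), (240, [43, 92, 106])]
[[322.3, 261.3], [324.3, 315.7]]
```

```bash
python3 -c "
from h import *
im=cv2.imread('pics/w7.png').astype(int)
for x in (300,325,345): print(x,[(y,im[y,x].sum()) for y in range(240,324,2)])
c=cam('wrist');o=ctrl.get_obs()['ee_pos'];print(wproj(c,[[o[0],o[1]+15,o[2]-45],[o[0],o[1]+17,o[2]-45],[o[0],o[1]+17,o[2]+39]]).round(1).tolist())
"
```

```text
300 [(240, np.int64(287)), (242, np.int64(136)), (244, np.int64(140)), (246, np.int64(130)), (248, np.int64(126)), (250, np.int64(264)), (252, np.int64(290)), (254, np.int64(290)), (256, np.int64(257)), (258, np.int64(320)), (260, np.int64(351)), (262, np.int64(352)), (264, np.int64(361)), (266, np.int64(360)), (268, np.int64(357)), (270, np.int64(356)), (272, np.int64(416)), (274, np.int64(532)), (276, np.int64(535)), (278, np.int64(505)), (280, np.int64(331)), (282, np.int64(336)), (284, np.int64(361)), (286, np.int64(358)), (288, np.int64(357)), (290, np.int64(334)), (292, np.int64(330)), (294, np.int64(355)), (296, np.int64(363)), (298, np.int64(363)), (300, np.int64(221)), (302, np.int64(173)), (304, np.int64(206)), (306, np.int64(295)), (308, np.int64(207)), (310, np.int64(212)), (312, np.int64(270)), (314, np.int64(311)), (316, np.int64(315)), (318, np.int64(342)), (320, np.int64(337)), (322, np.int64(335))]
325 [(240, np.int64(277)), (242, np.int64(135)), (244, np.int64(130)), (246, np.int64(136)), (248, np.int64(127)), (250, np.int64(256)), (252, np.int64(290)), (254, np.int
[... 1035 characters left out ...]
.int64(365)), (266, np.int64(367)), (268, np.int64(362)), (270, np.int64(362)), (272, np.int64(357)), (274, np.int64(350)), (276, np.int64(538)), (278, np.int64(481)), (280, np.int64(357)), (282, np.int64(359)), (284, np.int64(360)), (286, np.int64(363)), (288, np.int64(359)), (290, np.int64(356)), (292, np.int64(351)), (294, np.int64(348)), (296, np.int64(361)), (298, np.int64(412)), (300, np.int64(242)), (302, np.int64(171)), (304, np.int64(199)), (306, np.int64(293)), (308, np.int64(179)), (310, np.int64(309)), (312, np.int64(271)), (314, np.int64(314)), (316, np.int64(313)), (318, np.int64(339)), (320, np.int64(338)), (322, np.int64(335))]
[[322.6, 207.4], [322.5, 204.6], [322.1, 257.2]]
```

```bash
python3 -m creep '[{"translation":[-10,1,-15],"angular":[0,0,0],"jaw":0.3},{"translation":[-60,5,-20],"angular":[0,0,0],"jaw":0.3},{"translation":[-110,9,-20],"angular":[0,0,0],"jaw":0.3},{"translation":[-133.5,11.5,-20],"angular":[0,0,0],"jaw":0.3},{"translation":[-133.5,11.5,-20],"angular":[0,0,0],"jaw":0.3},{"translation":[-133.5,11.5,0],"angular":[0,0,0],"jaw":0.3},{"translation":[-133.5,11.5,15],"angular":[0,0,0],"jaw":0.3},{"translation":[-133.5,11.5,25],"angular":[0,0,0],"jaw":0.3}]'
python3 -c "
from h import *
goal([548.5,-247.5,100],-1.7)"
```

```text
t: 20.35
ee_pos: [548.2, -246.3, 129.2]
orientation: [-2.253, -2.187, 0.001]
ft_force: [-1.1, -0.4, -2.3]
width: 56.1
grasp_force: 30.0
T [-1.2  0.4 29.2] A [-0.002 -0.001  0.   ] dist 29.0 q [-0.44  0.51  1.74  0.    0.89 -0.41] t 20.35
```

```bash
python3 -m creep '[{"translation":[-0.5,0,6],"angular":[0,0,0],"jaw":0.3},{"translation":[-0.5,0,14],"angular":[0,0,0],"jaw":0.3},{"translation":[-0.5,0,24],"angular":[0,0,0],"jaw":0.3},{"translation":[-0.5,0,34],"angular":[0,0,0],"jaw":0.3},{"translation":[-0.5,0,44],"angular":[0,0,0],"jaw":0.3},{"translation":[-0.5,0,54],"angular":[0,0,0],"jaw":0.3},{"translation":[-0.5,0,62],"angular":[0,0,0],"jaw":0.3},{"translation":[-0.5,0,66],"angular":[0,0,0],"jaw":0.3}]'
```

```text
t: 21.35
ee_pos: [548.4, -247.9, 63.7]
orientation: [-2.255, -2.187, 0.0]
ft_force: [0.8, 0.9, -2.2]
width: 55.8
grasp_force: 30.0
```

```bash
python3 -m creep '[{"translation":[0,0,3],"angular":[0,0,0],"jaw":0.3},{"translation":[0,0,6],"angular":[0,0,0],"jaw":0.3},{"translation":[0,0,7.5],"angular":[0,0,0],"jaw":0.3},{"translation":[0,0,8.5],"angular":[0,0,0],"jaw":0.3},{"translation":[0,0,9],"angular":[0,0,0],"jaw":0.3},{"translation":[0,0,9.5],"angular":[0,0,0],"jaw":0.3},{"translation":[0,0,9.5],"angular":[0,0,0],"jaw":0.3},{"translation":[0,0,9.5],"angular":[0,0,0],"jaw":0.3}]'
```

```text
t: 22.35
ee_pos: [548.7, -248.0, 55.0]
orientation: [2.255, 2.187, 0.0]
ft_force: [0.4, -0.2, -3.3]
width: 56.2
grasp_force: 30.0
```

```bash
python3 -m creep '[{"translation":[0,0,0.5],"angular":[0,0,0],"jaw":0.3},{"translation":[0,0,1],"angular":[0,0,0],"jaw":0.3},{"translation":[0,0,1.3],"angular":[0,0,0],"jaw":0.3},{"translation":[0,0,1.5],"angular":[0,0,0],"jaw":0.3},{"translation":[0,0,1.5],"angular":[0,0,0],"jaw":0.3},{"translation":[0,0,1.5],"angular":[0,0,0],"jaw":0.3},{"translation":[0,0,1.5],"angular":[0,0,0],"jaw":0.3},{"translation":[0,0,1.5],"angular":[0,0,0],"jaw":0.3}]'
```

```text
t: 23.35
ee_pos: [548.7, -248.0, 54.9]
orientation: [2.255, 2.187, 0.0]
ft_force: [-5.0, 2.1, 12.3]
width: 55.8
grasp_force: 30.0
```

```bash
python3 -m creep '[{"translation":[0,0,-0.7],"angular":[0,0,0],"jaw":0.3},{"translation":[0,0,-0.7],"angular":[0,0,0],"jaw":0.8},{"translation":[0,0,-0.7],"angular":[0,0,0],"jaw":1},{"translation":[0,0,-0.7],"angular":[0,0,0],"jaw":1},{"translation":[0,0,-0.7],"angular":[0,0,0],"jaw":1},{"translation":[0,0,-30],"angular":[0,0,0],"jaw":1},{"translation":[0,0,-85],"angular":[0,0,0],"jaw":1},{"translation":[0,0,-140],"angular":[0,0,0],"jaw":1}]'
python3 -c "
from h import *
c=cam('wrist');im=snap('wrist','w8.png').astype(int)[:,:,::-1]
o=ctrl.get_obs()['ee_pos'];_,rk=pickle.load(open('p.pkl','rb'))
print(wproj(c,[[548.7+x,-248+y,92] for x in(-28,28) for y in (-15,15)]).round(0).tolist())
hsv=cv2.cvtColor(im[:,:,::-1].astype(np.uint8),cv2.COLOR_RGB2HSV)
m=((hsv[:,:,1]>140)&(hsv[:,:,2]>200)&(abs(hsv[:,:,0].astype(int)-26)<6)).astype(np.uint8)
n,l,s,ce=cv2.connectedComponentsWithStats(m); print([(s[i].tolist(),ce[i].round(0)) for i in range(1,n) if s[i,4]>150])
for k in('scene','side'):
  snap(k,k+'9.png')
  for t in('pack','rack','spare_pack','screwdriver','spray_can','desk_mic'): print(k,t,[(np.round(d['rect']).tolist(),round(d['score'],2)) for d in ctrl.look_for(k,t)[:2]])
"
```

```text
t: 24.35
ee_pos: [548.3, -247.8, 194.5]
orientation: [-2.254, -2.187, 0.001]
ft_force: [1.2, 0.4, 0.1]
width: 87.7
grasp_force: 0.0
[[293.0, 222.0], [291.0, 190.0], [355.0, 220.0], [355.0, 188.0]]
[([293, 189, 61, 30, 1628], array([323., 203.]))]
scene pack []
scene rack [([165.0, 214.0, 227.0, 274.0], 0.75), ([186.0, 156.0, 240.0, 198.0], 0.72)]
scene spare_pack [([176.0, 219.0, 193.0, 259.0], 0.66)]
scene screwdriver [([373.0, 151.0, 378.0, 166.0], 0.43)]
scene spray_can [([439.0, 233.0, 486.0, 292.0], 0.69), ([321.0, 181.0, 352.0, 214.0], 0.18)]
scene desk_mic [([274.0, 270.0, 328.0, 331.0], 0.65), ([167.0, 219.0, 232.0, 274.0], 0.2)]
side pack [([274.0, 306.0, 299.0, 363.0], 0.18)]
side rack [([419.0, 147.0, 482.0, 215.0], 0.92), ([348.0, 113.0, 411.0, 180.0], 0.66)]
side spare_pack [([370.0, 117.0, 395.0, 149.0], 0.7), ([362.0, 128.0, 392.0, 168.0], 0.37)]
side screwdriver [([355.0, 310.0, 434.0, 375.0], 0.83)]
side spray_can [([162.0, 236.0, 209.0, 306.0], 0.62)]
side desk_mic [([350.0, 114.0, 406.0, 179.0], 0.59), ([248.0, 135.0, 296.0, 198.0], 0.58)]
```

```bash
python3 -c "
from workcell import ctrl
print(ctrl.close_job())"
```

```text
the job is handed in; nothing more can be done
None
```

I turned the knob three clicks clockwise and pressed the lever. The yellow pack now stands in the rack's free green place, and the job was handed in after about 25 s; the last camera check showed the pack upright in its place and the other loose items where they were.

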